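# Snap up the bench hook's sprung stop and seat the printing block against it

## Task

Get the printing block ready for carving on the bench hook: push the sprung metal stop up past its over-centre point until it snaps upright, then bring the block into the corner, flat along the wooden fence, and press it lightly against the stop's rubber pad for about a second. Feel for the contact: push neither the stop nor the block hard. Let go, leaving the stop up, the block seated and the other things where they lie.

Things in the scene. Friction and masses are not known exactly. Their poses are not given: they have to be found in the camera images.
- jig: Bench hook: plywood board fixed to the table, origin on its underside. In its frame (mm): x -150..150, y -90..70, top at z 15; x runs along the fence towards the sprung stop. Fence 14 high above the board, x -145..35, inner face y = 45, outer y = 63. The stop's hinge axis runs along y at x = 60, z = 23 between two cheeks (y -21 and 55, 16 high)
- seat (a point): Point on the board's top where the centre of the block's underside belongs when it is in the corner, touching both fence and pad of the raised stop: x = 5, y = 17, z = 15 mm in the jig's frame
- stop (a joint): Hinge of the sprung stop, a plate 60 mm wide (jig y -13..47), 5 thick, 68 long. 0: folded, leaning at 45 deg towards the jig's +x; 0.785 rad: upright on its limit. The spring drives it away from 0.37 rad to either side. Raise it by pushing the roller on its free edge from behind, level, towards the jig's -x: about 7 N at first, then less. A push of some 20 N on the pad would knock it back
- stop_pad (a point): Centre of the face of the round rubber pad (18 mm wide) on the front of the stop, 22 mm from the hinge axis; upright, this face is at x = 50, y = 17, z = 45 mm in the jig's frame and looks to -x
- block: Wooden printing block with a dark lino face on top, loose on the board: 90 mm (its x) x 56 mm (its y) x 42 mm high, 0.15 to 0.3 kg. Origin at the centre of its underside. It starts short of the stop and some way off the fence, a little turned; its long side goes along the fence, either end to the pad
- eraser: Eraser lying on the board beside the stop, 43 x 19 x 13 mm, bystander
- gouge_1: Carving gouge with wooden handle on the table to the robot's right, 112 mm long, 23 high, bystander
- baren: Round baren, 95 mm, 27 high, with a handle across it, on the table to the robot's left, bystander
- stop_edge (a point): Middle of the free-turning roller (14 mm thick, 50 long) on the stop's free edge, 80 mm from the hinge axis; folded it is at x = 117, y = 17, z = 80 mm in the jig's frame, upright at x = 60, z = 103. Behind it there is free room over the board
Things that resemble listed ones, but are neither listed nor needed, are in the scene too. Of the things shaped like the block, the wooden one is meant.

How it is judged:
By the outcome, as a careful person would: the job done as asked, in the order asked, and still so for the second after the job is handed in, with the robot touching nothing.
It also fails if it takes over 67 s, if anything falls off the work surface, if the arm or the gripper's body presses on something with over 40 N, if the wrist force passes 120 N, or if a joint passes its speed limit or range.

## Robot

A 7-joint arm with a two-finger parallel gripper is mounted at the origin on a cart in front of the work surface, level with it; the furniture and walls round the work are solid. World frame = base frame: x ahead of the robot, y to its left, z up, the work surface at z = 0. Lengths are in m, angles in degrees, forces in N, time in s.
With the tool pointing down it reaches from about 0.4 to 0.925 m from the base axis. Payload 4.1 kg.
Tool frame: the origin (TCP) lies midway between the tips of the shut fingers; the grasp point (between the pads) lies 19 mm behind it; z points along the fingers, y is the direction in which the jaws open and shut (so a half turn about z gives the same grasp; the last joint's range is limited). The gripper opens to 85 mm and grips with 20 to 120 N. Pads are 22 mm wide; open, the fingers measure 114 mm over their backs; the gripper's body (76 mm by 85 mm) begins 54 mm behind the grasp point. The pads swing forward as they close: fully open they stand 13 mm farther back than shut.
Start: joints at [58.041, 22.827, 2.584, 88.041, -1.071, 69.15, -2.905], TCP at [0.288, -0.583, 0.231] pointing down, gripper open.
Joint ranges: [-161.44, 161.44], [-28.35, 127.94], [-78.24, 83.42], [0, 140.83], [-78.03, 258.03], [13.02, 114.36], [-168.23, 168.23]. Speed limits (degrees/s): [147.25, 147.25, 180, 180, 180, 180, 180].

## Interface

Orientations are given as [roll, pitch, yaw] about the fixed x, y, z axes, in that order (R = Rz(yaw) Ry(pitch) Rx(roll)).
In Python, from station import move_pose, line_to, set_joints, open_gripper, close, pause, solve_ik, get_obs, camera, PlanningError, finish_job gives the robot as it stands. Calls block until the motion is done:
- move_pose(position, orientation): joint-space move of the TCP to a pose.
- line_to(position, rotation=None, rate=0.15, f_stop=None): straight line of the TCP; rotation=None keeps the orientation; rate is the mean speed in m/s. With f_stop (N) it stops when the force on the tool has changed by that much, and returns True; else False.
- set_joints(angles): joint-space move.
- open_gripper() and close(effort=None): open the fingers fully, or close them until they stop; effort is the grip in N (None keeps the last).
- pause(seconds).
- solve_ik(position, orientation): joint angles nearest the present ones, or None.
- get_obs(): the state.
- camera(name): name is "scene" or "top"; returns a dict with "frame" (420x560x3 uint8, red, green, blue), "z_map" (420x560 float32, m along the optical axis (not along the pixel's ray), 0 where there is no reading), "camera_matrix" (3x3 intrinsics, pixels), "k1" (the pictures are not rectified: a ray, as slopes to the right and down, at radius r is drawn at 1 + k1 r^2 times it, then the intrinsics apply), "extrinsics" (4x4, takes a point from world to camera coordinates). Camera axes: x right, y down, z forward; pixel columns grow to the right and rows downward; lengths in m; the calibration is good to about 2 mm. A picture is of the moment at which its call begins.
A pose or a line that the arm cannot do raises PlanningError and nothing moves.
- finish_job(): hands the job in, once; it reports no verdict.
The state is a dict: "clock": time; "q": joint angles; "qvel": joint speeds; "tau": joint torques, N m; "tool_pos": TCP position; "eef_rot": TCP orientation; "contact_force": force on the tool from outside, world axes, zero at the start; "moment": the same for the moment, N m; "finger_gap": opening from 0.0 (shut) to 1.0 (fully open).
Only numpy, scipy, OpenCV 4.12 (cv2) and the standard library are available. Lean on these libraries where they do the work, as an engineer would, in place of code of your own. Each camera call takes 0.05 s, during which the arm holds its last target. There are 200 camera calls.

## Working session

There is one attempt and no reset: what is moved stays moved. The work goes in short steps, each a Python script; the robot and the scene stay as the last script left them, time stands still between calls to the robot, and variables do not carry over. Pictures are saved under pics/ and viewed, about 8 in all and at most 12, crops included, and the job is handed in when it is done.

```bash
mkdir -p pics; cat > h.py <<'E'
import numpy as np, cv2
from station import *
def snap(n):
    c=camera(n); return c
def world(c):
    K=c["camera_matrix"];k1=c["k1"];E=np.array(c["extrinsics"]);z=c["z_map"]
    h,w=z.shape;v,u=np.mgrid[0:h,0:w].astype(np.float32)
    p=cv2.undistortPoints(np.stack([u.ravel(),v.ravel()],1).reshape(-1,1,2).astype(np.float64),np.array(K),np.array([k1,0,0,0.])).reshape(h,w,2)
    P=np.dstack([p*z[...,None],z])
    W=(P-E[:3,3])@E[:3,:3]
    W[z==0]=np.nan
    return W
def save(c,f,box=None,s=1):
    im=c["frame"][...,::-1]
    if box: im=im[box[1]:box[3],box[0]:box[2]]
    cv2.imwrite("pics/"+f,cv2.resize(im,None,fx=s,fy=s,interpolation=cv2.INTER_CUBIC))
E
python3 - <<'E'
from h import *
import pickle
for n in("top","scene"):
    c=snap(n);save(c,n+"0.png",s=1.4);pickle.dump(c,open(n+"0.pkl","wb"))
    W=world(c);print(n,c["k1"],c["camera_matrix"][0][0],np.round(c["extrinsics"],3).tolist())
o=get_obs();print(o)
E
```

```text
top -0.08604986798270639 388.0148772871884 [[-0.011, -1.0, 0.019, 0.024], [-0.995, 0.009, -0.1, 0.533], [0.099, -0.02, -0.995, 1.119], [0.0, 0.0, 0.0, 1.0]]
scene -0.13578229988938428 532.0835287599422 [[0.912, -0.41, 0.015, -0.476], [-0.162, -0.394, -0.905, 0.168], [0.377, 0.823, -0.425, 1.197], [0.0, 0.0, 0.0, 1.0]]
{'clock': 0.1, 'q': array([58.03757844, 22.86827948,  2.57959939, 88.1071637 , -1.07200486,
       69.15067543, -2.90477907]), 'qvel': array([-0.0147074 , -0.03080106,  0.03787062, -0.12412632,  0.01703914,
       -0.04662392, -0.04348248]), 'tau': array([ 3.22295309e-03, -4.76269305e+01,  1.37007605e+00, -2.54950511e+01,
        1.19755132e-02,  5.07018878e-03, -4.09508630e-05]), 'tool_pos': array([ 0.28767343, -0.58223393,  0.23035871]), 'eef_rot': array([-1.79898215e+02,  6.22522594e-03,  2.62971995e+01]), 'contact_force': array([ 0.09200397, -0.49973078, -0.60741488]), 'moment': array([-0.00402559,  0.00623012, -0.04586102]), 'finger_gap': 1.0004770989586578}
```

View pics/top0.png

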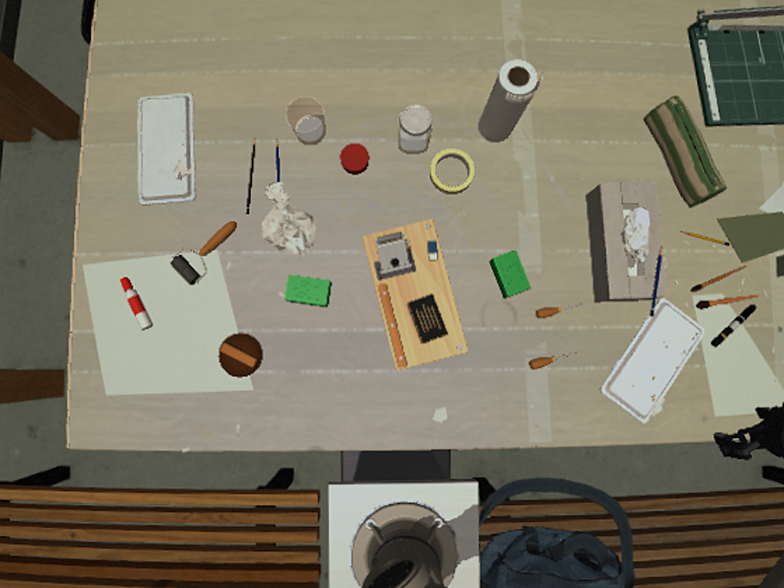

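View pics/scene0.png

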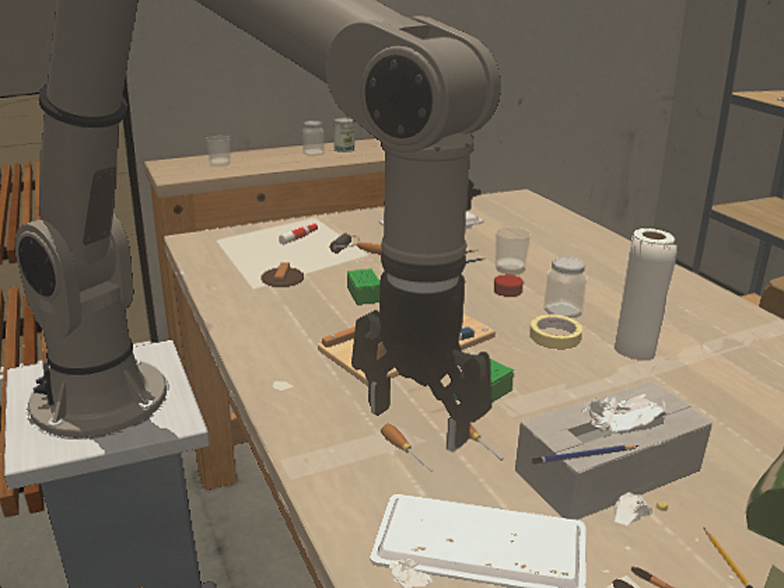

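Top view (in 1.4× picture pixels): the board spans (364,237), (432,219), (467,352) and (400,370). The stop is at (395,255), the fence on the left, the block at (428,318) and the eraser at (433,250). Next I'll measure these.

```bash
cat >> h.py <<'E'
def rect(P):
    (cx,cy),(a,b),t=cv2.minAreaRect(P[:,:2].astype(np.float32)*1000); 
    if a<b:a,b,t=b,a,t+90
    return np.array([cx,cy])/1000,a,b,(t+90)%180-90
def blk(c,W,jo,yaw,out=False):
    # block-top points (z .057) on the board, stop excluded
    J=toj(W,jo,yaw); m=(abs(J[...,2]-.057)<.006)&(J[...,0]>-.16)&(J[...,0]<.049)&(J[...,1]>-.1)&(J[...,1]<.06)
    g=c["frame"].max(2)
    return J[m]
def toj(W,jo,yaw):
    y=np.radians(yaw);R=np.array([[np.cos(y),-np.sin(y)],[np.sin(y),np.cos(y)]])
    J=np.array(W,float).copy();J[...,:2]=(W[...,:2]-jo)@R;return J
def tow(p,jo,yaw):
    y=np.radians(yaw);R=np.array([[np.cos(y),-np.sin(y)],[np.sin(y),np.cos(y)]])
    q=np.array(p,float).copy();q[:2]=R@q[:2]+jo;return q
E
python3 - <<'E'
from h import *
import pickle
c=pickle.load(open("top0.pkl","rb"));W=world(c)
roi=np.zeros(W.shape[:2],bool);roi[150:270,250:340]=1
t=roi.copy();t[:,:]=False;t[255:290,220:300]=True;print("table z",np.nanmedian(W[t][:,2]))
m=roi&(W[...,2]>.008)
m=cv2.morphologyEx(m.astype(np.uint8),cv2.MORPH_OPEN,np.ones((3,3)))
n,l,s,_=cv2.connectedComponentsWithStats(m);i=1+s[1:,4].argmax()
B=(l==i);b=B&(W[...,2]<.021)
print("board",rect(W[b]),np.median(W[b][:,2]), W[B][:,2].max())
# outline incl. fence etc
ctr,a,bb,t=rect(W[b]); 
yaw=t
cc=ctr; yr=np.radians(yaw); 
jo=cc-np.array([[np.cos(yr),-np.sin(yr)],[np.sin(yr),np.cos(yr)]])@np.array([0,-.01])
print("jo",jo,yaw)
J=toj(W,jo,yaw)
f=B&(abs(W[...,2]-.029)<.004);print("fence",np.percentile(J[f][:,:2],[2,50,98],axis=0).round(4), np.median(W[f][:,2]))
k=B&(abs(W[...,2]-.057)<.005)&(J[...,0]<.045);print("blk",rect(J[k]),np.median(W[k][:,2]),k.sum())
h=B&(W[...,2]>.075);print("roller",np.percentile(J[h],[2,50,98],axis=0).round(4))
e=B&(abs(W[...,2]-.028)<.004)&(J[...,0]>.04)&(J[...,1]<-.03);print("eraser",rect(J[e]))
big=c["frame"][150:270,255:340,::-1];cv2.imwrite("pics/crop1.png",cv2.resize(big,None,fx=5,fy=5,interpolation=cv2.INTER_CUBIC))
E
```

```text
table z 0.0006075585112240394
board (array([ 0.55204456, -0.02940811]), 298.06878662109375, 160.7516632080078, 13.74120044708252) 0.014823650751818476 0.09159338915100178
jo [ 0.54966919 -0.01969433] 13.74120044708252
fence [[-0.1383 -0.0755]
 [-0.0077  0.0499]
 [ 0.0933  0.0624]] 0.02866891196055986
blk (array([-0.06121951, -0.01901365]), 86.66007232666016, 54.584869384765625, 7.0320539474487305) 0.056870411473244425 562
roller [[ 0.1072 -0.0106  0.0756]
 [ 0.1132  0.0179  0.0842]
 [ 0.12    0.0457  0.0897]]
eraser (array([ 0.07868997, -0.06768097]), 40.441219329833984, 18.30167579650879, -15.221832275390625)
```

View pics/crop1.png

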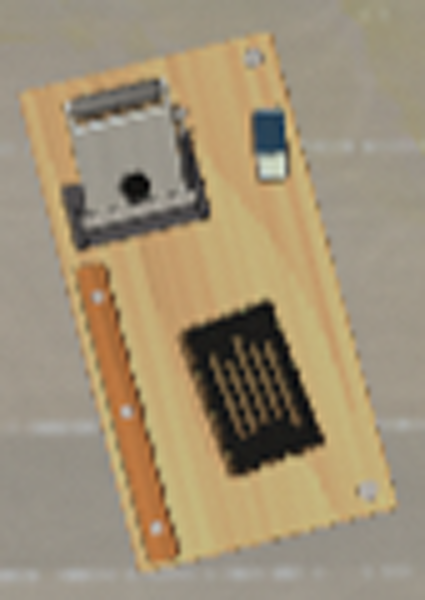

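The measurements agree with the given sizes: board 298×161, roller y = 18 and block 87×55. I'll raise the stop first.

```bash
cat >> h.py <<'E'
JO=np.array([.5497,-.0197]);YAW=13.74
def T(x,y,z): return tow([x/1000,y/1000,z/1000],JO,YAW)
def R(a=0): return [180,0,YAW+a]
def st(tag):
    o=get_obs();y=np.radians(YAW);f=o["contact_force"]
    fj=[f[0]*np.cos(y)+f[1]*np.sin(y),-f[0]*np.sin(y)+f[1]*np.cos(y),f[2]]
    print(tag,"t%.2f"%o["clock"],"jig",(toj(np.array(o["tool_pos"]),JO,YAW)*1000).round(1),"F",np.round(fj,1),"gap%.2f"%o["finger_gap"],flush=True)
E
python3 - <<'E'
from h import *
import pickle
close(20)
move_pose(T(170,17,220),R());line_to(T(170,17,66),rate=.2);st("start")
r=line_to(T(134,17,66),rate=.05,f_stop=3);st("touch %s"%r)
r=line_to(T(99,17,66),rate=.03,f_stop=13);st("push %s"%r)
pause(.3);st("after")
c=snap("top");pickle.dump(c,open("top1.pkl","wb"));save(c,"scene1.png")
W=world(c);J=toj(W,JO,YAW);s=snap("scene");save(s,"s1.png",(200,180,400,340),4)
E
```

```text
start t4.43 jig [171.2  16.8  67.5] F [0.7 1.  1.3] gap-0.00
touch False t5.30 jig [134.1  17.1  66.1] F [-0.1 -0.6 -0.7] gap0.00
push False t6.62 jig [98.9 16.9 65.9] F [ 0.1 -0.1  0.3] gap-0.00
after t6.92 jig [99. 17. 66.] F [-0.5 -0.1 -0.4] gap-0.00
```

View pics/s1.png

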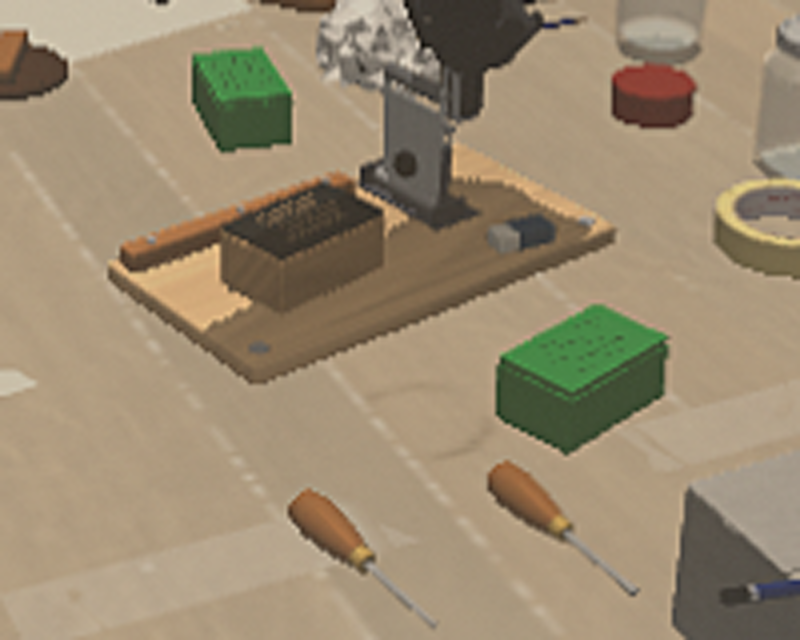

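The stop stands upright in the picture (plate at (415,150), pad at (405,165)). Next I'll back off, verify it with depth, then grasp and place the block near the corner.

```bash
python3 - <<'E'
from h import *
line_to(T(135,17,66),rate=.15);line_to(T(135,17,190),rate=.25)
line_to(T(-69,-20,190),R(7),rate=.25);open_gripper();st("above")
c=snap("top");W=world(c);J=toj(W,JO,YAW)
m=(J[...,2]>.09)&(J[...,2]<.115)&(abs(J[...,0]-.08)<.06)&(abs(J[...,1]-.017)<.04);print("roller",np.median(J[m],axis=0).round(4),m.sum())
r=line_to(T(-69,-20,33),rate=.12,f_stop=8);st("down %s"%r)
if not r:
    close(25);st("grip")
    line_to(T(-69,-20,38),rate=.05)
    line_to(T(-15,12,38),R(0),rate=.06,f_stop=8);st("carried")
    r=line_to(T(-15,12,32.5),rate=.02,f_stop=4);st("lowered %s"%r)
    s=snap("scene");save(s,"s2.png",(200,180,400,340),4)
E
```

```text
above t9.82 jig [-69.  -20.  190.1] F [ 0.5  0.9 -0.1] gap1.00
roller [0.0573 0.0179 0.1077] 104
down False t11.33 jig [-68.4 -20.2  33.6] F [-0.6 -0.2  0.1] gap1.00
grip t11.72 jig [-68.7 -19.9  33.6] F [-1.2  0.8  5.9] gap0.65
carried t13.17 jig [-15.5  11.6  37.9] F [-0.2  0.4 -2.9] gap0.65
lowered True t13.46 jig [-15.   11.6  33.6] F [-1.  -0.4  3.8] gap0.65
```

View pics/s2.png

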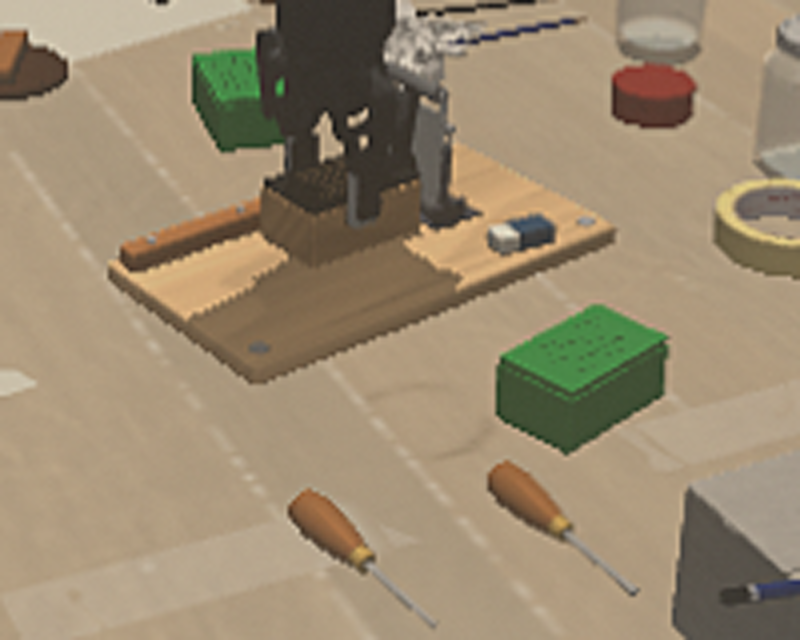

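```bash
python3 - <<'E'
from h import *
open_gripper();line_to(T(-15,12,150),rate=.2)
line_to(T(-110,-50,150),rate=.25);close(20)
c=snap("top");W=world(c);P=blk(c,W,JO,YAW);P=P[(P[:,1]<.05)];print("blk",rect(P),len(P))
line_to(T(-5,-50,150),rate=.25);line_to(T(-5,-50,24),rate=.2)
r=line_to(T(-5,-33,24),rate=.06,f_stop=3.5);st("y0 %s"%r)
r=line_to(T(-5,-20,24),rate=.02,f_stop=4);st("fence %s"%r);pause(.2);st("hold")
line_to(T(-5,-45,24),rate=.1);line_to(T(-85,-45,24),rate=.2);
s=snap("scene");save(s,"s3.png",(200,180,400,340),4)
c=snap("top");W=world(c);P=blk(c,W,JO,YAW);print("blk",rect(P),len(P))
st("end")
E
```

```text
blk (array([-0.00708755,  0.01100987]), 86.5450210571289, 55.721981048583984, -0.020172119140625) 559
y0 False t17.85 jig [ -4.7 -32.4  24.5] F [ 0.6 -0.2 -0.2] gap-0.00
fence True t18.38 jig [ -5.3 -23.8  23.8] F [ 0.5 -0.4  0.6] gap-0.01
hold t18.58 jig [ -5.8 -23.8  23.3] F [-0.5  0.8  0.7] gap0.00
blk (array([-0.00689854,  0.01740877]), 86.61079406738281, 55.73146438598633, 0.05724012106657028) 559
end t19.59 jig [-82.9 -44.7  24.4] F [ 0.6  0.7 -0.1] gap0.00
```

View pics/s3.png

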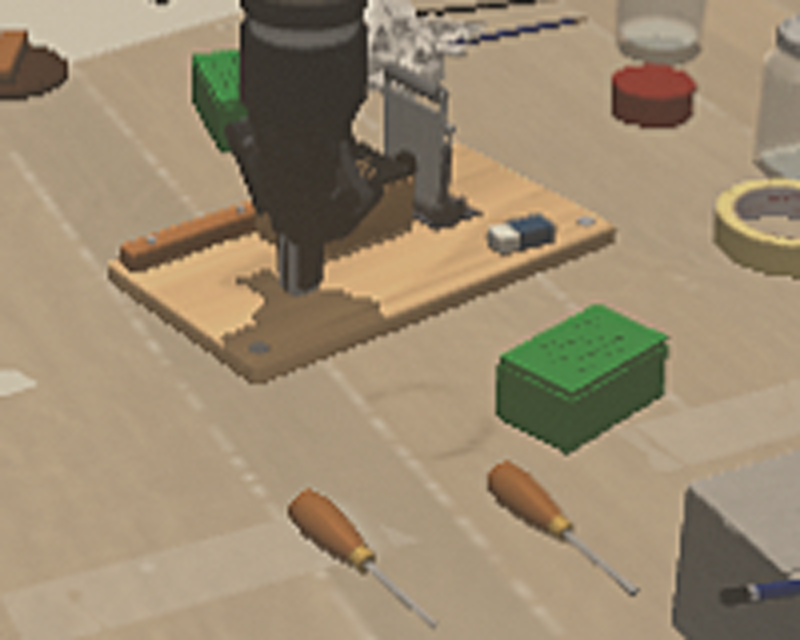

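```bash
cat >> h.py <<'E'
def F(n=6,dt=.02):
    a=[]
    for _ in range(n): pause(dt);a.append(get_obs()["contact_force"])
    f=np.mean(a,0);y=np.radians(YAW)
    return np.array([f[0]*np.cos(y)+f[1]*np.sin(y),-f[0]*np.sin(y)+f[1]*np.cos(y),f[2]])
def press(axis,p,want,lim):
    "creep along jig axis from p (mm) until the mean force reaches want N"
    p=np.array(p,float);b=press.b
    for _ in range(lim):
        p[axis]+=.4;line_to(T(*p),rate=.02,f_stop=9);f=-(F()-b)[axis]
        print("%.1f:%.1f"%(p[axis],f),end=" ",flush=True)
        if f>want:break
    print();return p
E
python3 - <<'E'
from h import *
line_to(T(-85,-45,24),rate=.1);line_to(T(-85,17,24),rate=.2);pause(.2)
press.b=F(10);print(press.b.round(2))
r=line_to(T(-68,17,24),rate=.06,f_stop=3.5);st("x0 %s"%r)
r=line_to(T(-45,17,24),rate=.02,f_stop=3.5);st("pad %s"%r)
p=toj(np.array(get_obs()["tool_pos"]),JO,YAW)*1000;p[1]=17;p[2]=24
print("F",(F()-press.b).round(2))
p=press(0,p,3,10)
for i in range(6): print((F(9)-press.b).round(1),end=" ")
st("held")
c=snap("top");W=world(c);P=blk(c,W,JO,YAW);print("blk",rect(P),len(P))
E
```

```text
[0.27 0.11 0.1 ]
x0 False t21.10 jig [-67.5  17.2  24. ] F [ 0.3 -0.8 -0.6] gap-0.00
pad True t21.64 jig [-62.5  17.1  23.6] F [-1.2  0.2 -0.3] gap-0.00
F [-0.34 -0.21 -0.22]
-62.1:0.6 -61.7:1.2 -61.3:3.2 
[-3.9 -0.   3. ] [-4.7 -0.1  3.5] [-2.4 -0.1  0. ] [-1.1  0.3 -0.9] [-0.8 -0.4 -0.3] [-0.2 -0.2  0. ] held t23.69 jig [-60.5  17.   24.2] F [ 0.3  0.4 -0.1] gap0.00
blk (array([0.0316391 , 0.01771841]), 54.29851150512695, 34.076717376708984, -88.18693768978119) 141
```

```bash
python3 - <<'E'
from h import *
press.b=np.array([.27,.11,.1])
r=line_to(T(-54,17,24),rate=.02,f_stop=8);st("run %s"%r);print((F()-press.b).round(2))
p=toj(np.array(get_obs()["tool_pos"]),JO,YAW)*1000;p[1]=17;p[2]=24
p=press(0,p,5,16)
for i in range(8): print((F(8)-press.b).round(1),end=" ")
st("held")
s=snap("scene");save(s,"s4.png",(260,170,340,250),7)
E
```

```text
run False t24.26 jig [-53.3  17.   24. ] F [-0.3  0.2 -0.2] gap-0.00
[-0.3  -0.5  -0.13]
-52.9:2.6 -52.5:4.6 -52.1:3.2 -51.7:4.3 -51.3:5.4 
[-5.2 -0.3  2.6] [-5.3 -0.4  2.4] [-5.4 -0.3  2.8] [-5.6 -0.3  2.5] [-5.6 -0.1  2.8] [-5.4 -0.2  2.7] [-5.4 -0.2  2.6] [-5.6 -0.3  2.8] held t27.18 jig [-52.   16.9  23.9] F [-4.3 -0.1  2.7] gap0.00
```

View pics/s4.png

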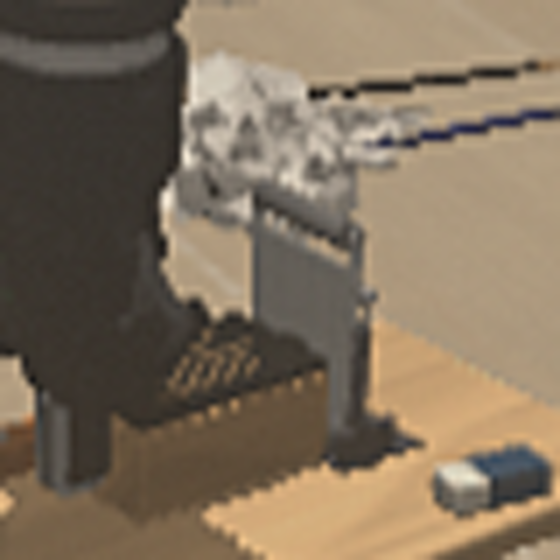

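Force held steady at about 5.4 N, but static friction alone could produce that. I'll back off and measure before deciding.

```bash
python3 - <<'E'
from h import *
line_to(T(-95,17,24),rate=.15);line_to(T(-95,-45,24),rate=.2);line_to(T(-40,-80,140),rate=.25)
line_to(T(-140,-80,160),rate=.25)
c=snap("top");W=world(c);J=toj(W,JO,YAW)
m=(abs(J[...,2]-.057)<.004)&(J[...,0]>-.1)&(J[...,0]<.055)&(J[...,1]>-.06)&(J[...,1]<.06)
P=J[m];print(rect(P),len(P),"x",np.percentile(P[:,0],[0,1,3,97,99,100]).round(4),"y",np.percentile(P[:,1],[0,2,98,100]).round(4))
m=(J[...,2]>.09)&(J[...,2]<.115)&(abs(J[...,0]-.08)<.06)&(abs(J[...,1]-.017)<.04);print("roller",np.median(J[m],axis=0).round(4),m.sum())
f=(abs(J[...,2]-.029)<.003)&(J[...,0]<-.05)&(J[...,0]>-.15)&(J[...,1]>.03)&(J[...,1]<.075);print("fence y",np.percentile(J[f][:,1],[2,50,98]).round(4))
save(c,"t5.png",(245,140,345,270),4.5);st("")
E
```

```text
(array([0.00706099, 0.017562  ]), 95.31158447265625, 55.015777587890625, 0.8006798028945923) 545 x [-0.0407 -0.0393 -0.0372  0.0453  0.0485  0.0547] y [-0.0101 -0.0085  0.0433  0.0451]
roller [0.0572 0.0176 0.108 ] 103
fence y [0.0454 0.0539 0.0625]
 t29.42 jig [-140.4  -79.3  159.1] F [ 1.7  0.7 -0.2] gap-0.00
```

View pics/t5.png

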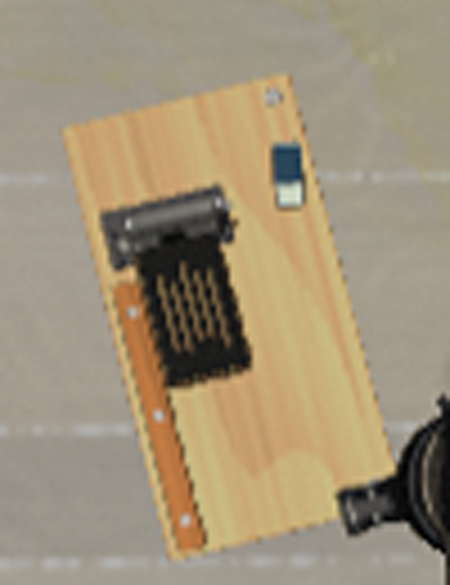

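The stop is up and the block is close to the pad. I'll re-press against the fence, then do a slightly firmer press on the pad. Slip would mean friction only, while a stiff rise would mean pad contact.

```bash
python3 - <<'E'
from h import *
line_to(T(-2,-60,150),rate=.25);line_to(T(-2,-50,24),rate=.2);line_to(T(-2,-27,24),rate=.08);pause(.2);press.b=F(8)
press(1,[-2,-26.5,24],5.5,14);st("fence")
line_to(T(-2,-50,24),rate=.12);line_to(T(-95,-45,24),rate=.2);line_to(T(-95,17,24),rate=.2);line_to(T(-56,17,24),rate=.08)
pause(.2);press.b=F(8)
p=press(0,[-54,17,24],7.5,22);st("pad")
for i in range(7): print((F(8)-press.b).round(1),end=" ")
st("held")
E
```

```text
-26.1:-0.2 -25.7:0.0 -25.3:0.5 -24.9:-0.0 -24.5:0.2 -24.1:-0.1 -23.7:-0.0 -23.3:1.4 -22.9:3.7 -22.5:5.4 -22.1:6.2 
fence t35.53 jig [ -2.  -23.5  24.2] F [-0.9 -6.  -0.8] gap0.00
-53.6:-0.4 -53.2:-0.3 -52.8:-0.4 -52.4:-0.4 -52.0:-0.1 -51.6:1.3 -51.2:3.8 -50.8:5.6 -50.4:6.2 -50.0:6.7 -49.6:7.2 -49.2:8.0 
pad t42.18 jig [-52.1  17.   23.6] F [-7.6  0.3  6.1] gap0.01
[-8.4  0.8  6.8] [-8.   0.3  7. ] [-7.9  0.1  7.3] [-8.   0.3  7. ] [-7.8  0.5  6.8] [-8.1  0.3  7.1] [-8.3  0.5  6.7] held t43.12 jig [-52.1  17.   23.6] F [-9.   0.5  6.1] gap-0.00
```

Contact is firm on both sides: force rises while the finger does not advance. Now I'll withdraw and do the last check.

```bash
python3 - <<'E'
from h import *
line_to(T(-60,17,24),rate=.04);line_to(T(-95,17,24),rate=.15);line_to(T(-95,-45,60),rate=.2);line_to(T(-140,-80,160),rate=.25);pause(.5)
c=snap("top");W=world(c);J=toj(W,JO,YAW)
m=(abs(J[...,2]-.057)<.004)&(J[...,0]>-.1)&(J[...,0]<.046)&(J[...,1]>-.06)&(J[...,1]<.06)
P=J[m];print(rect(P),"x",P[:,0].min().round(4),"y",np.percentile(P[:,1],[0,100]).round(4))
m=(J[...,2]>.09)&(J[...,2]<.115)&(abs(J[...,0]-.08)<.06)&(abs(J[...,1]-.017)<.04);print("roller",np.median(J[m],axis=0).round(4))
e=(abs(J[...,2]-.028)<.004)&(J[...,0]>.04)&(J[...,0]<.12)&(J[...,1]<-.03)&(J[...,1]>-.09);print("eraser",rect(J[e]))
s=snap("scene");save(s,"s6.png",(200,150,400,300),4);st("")
E
```

```text
(array([0.00241864, 0.01730518]), 86.91859436035156, 54.143287658691406, 0.32493138313293457) x -0.0411 y [-0.0096  0.0444]
roller [0.0569 0.0179 0.1073]
eraser (array([ 0.0774655 , -0.06753091]), 42.52205276489258, 18.012548446655273, -14.429832458496094)
 t45.63 jig [-140.   -80.   159.9] F [ 0.6  0.1 -0.5] gap0.00
```

View pics/s6.png

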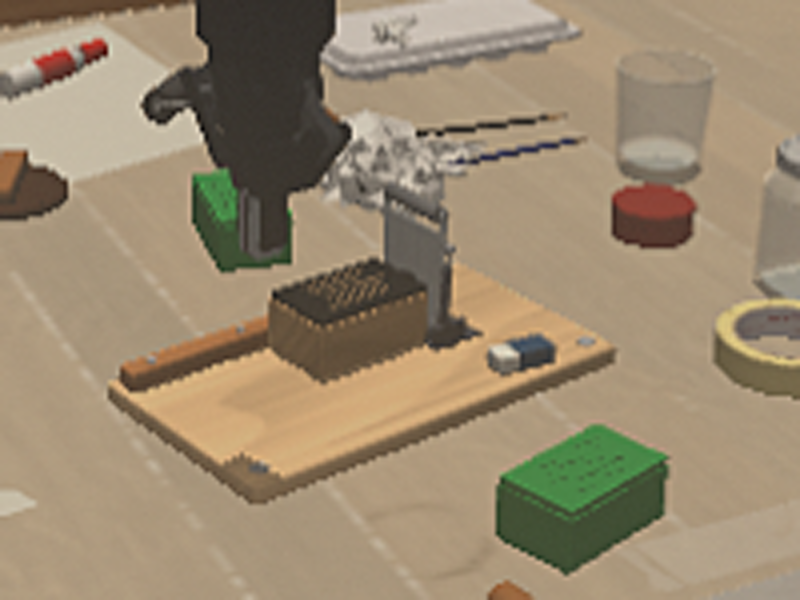

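The block is flat along the fence and against the upright stop, and the eraser is undisturbed. The measured x offset of about −2.6 mm matches the roller's −3 mm, so it comes from the jig-frame estimate.

```bash
python3 -c "
from station import *
finish_job()"
```

```text
the job is handed in; nothing more can be done
```

I raised the sprung stop, seated the block in the corner and handed the job in at about 46 s of the 67 s limit. The system gives no verdict.

- **Stop:** I pushed the roller from behind with shut fingers and the stop snapped upright. The 13 N force limit did not trip. The last check still showed it up, with the roller top at z ≈ 107 mm.
- **Block:** I gripped it, set it down near the corner, and pushed it against the fence with about 6 N. I then pressed it against the pad twice, the second time to make sure it was touching:

| Press | Force | Held for |
|---|---|---|
| First | about 5.4 N | about 1.3 s |
| Second | about 8 N | about 1 s |

  In the second press the force rose without the finger advancing. That means real contact, not just friction.
- **Last check:** the block's centre was at jig (2.4, 17.3) mm, turned 0.3°, with the target at (5, 17). The roller also read about 3 mm short in x, so I took the x difference as an error in my estimate of the jig's position, not a gap.
- **Other things:** the eraser had not moved beyond measurement noise (about 1 mm), and the robot was touching nothing. The baren and gouge were never near the arm's work, and I did not measure them again.
- **Disagreements:** an earlier attempt to push the block to the pad stopped too soon, because the arm took first touch and friction for the pad. In the second press the tool also felt an unexplained upward force of about 7 N.

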